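Shift a row of clay figurines to the drying rack, freshest coat nearest the fan

ROBOT

A 6-joint arm with a two-finger parallel gripper is mounted at the origin on the work surface. World frame = base frame: x ahead of the robot, y to its left, z up, the work surface at z = 0. Lengths are in m, angles in degrees, forces in N, time in s.
With the tool pointing down it reaches from about 0.35 to 1 m from the base axis. Payload 7.1 kg.
Tool frame: the origin (TCP) lies midway between the tips of the shut fingers; the grasp point (between the pads) lies 19 mm behind it; z points along the fingers, y is the line along which they close (so a half turn about z gives the same grasp; the last joint's range is limited). The gripper opens to 85 mm and grips with 20 to 120 N. Pads are 22 mm wide; open, the fingers measure 114 mm over their backs; the gripper's body (76 mm by 85 mm) begins 54 mm behind the grasp point. The pads swing forward as they close: fully open they stand 13 mm farther back than shut.
Start: joints at [-76.662, 24.242, 93.386, -0, 62.372, -1.089], TCP at [0.156, -0.605, 0.231] pointing down, gripper open.
Joint ranges: [-172.04, 172.04], [-51.8, 120.97], [4.93, 147.93], [-75.15, 255.16], [6.16, 154.13], [-145.62, 145.62]. Speed limits (degrees/s): [136.94, 136.94, 172.46, 180, 180, 180].

INTERFACE

Orientations are given as a 3x3 rotation matrix whose columns are the frame's x, y, z axes.
In Python, from rig import telemetry, get_image, camera_info, workorder gives the robot as it stands.
- The arm moves only by the tool send_rows, never from a script. Its argument "increments" is a list of rows, each a list of 7 numbers: the shift along the world's x, y, z in m, then the turn, a rotation vector about the world's x, y, z in degrees, then the opening, from 0 (shut) to 1 (fully open). In form: [[x, y, z, wx, wy, wz, claw], ...]. A call has 1 to 20 rows; each row shifts and turns the commanded pose from where the row before left it; what a row does not reach is not made up. A row lasts 1/10 s, in which the tool goes at most 50 mm and 8.59 degrees, less where a joint would pass 70% of its speed; a pose out of reach is approached as far as the arm can. A call is refused whole if a number of a shift passes 0.05 or a number of a turn 8.59, either way. A call with a gripper value outside its range is refused whole. The fingers move at their own pace and stop on an object; "newtons" is the grip in N (left out, the last holds). Time passes only in rows, so rows that do not move let the fingers close. It gives the time, the measured TCP pose, the force, the opening and the grip force at its end, in the units of the state.
- telemetry.sense(): the state, without advancing time (a new reading comes with each control period).
- get_image(name): name is "scene" or "top" or "wrist"; returns the picture (384x512x3 uint8, blue, green, red); there is no depth.
- camera_info(name): a dict with "camera_matrix" (3x3 intrinsics, pixels), "eye" and "attitude" of the camera in the world; the wrist camera has in their place "mount" (4x4, takes a point from camera to tool coordinates, whose origin is the TCP and whose axes are the flange's). Camera axes: x right, y up, looking along -z (the intrinsics and any distortion apply to the point x, -y, -z); pixel columns grow to the right and rows downward; lengths in m; the calibration is good to about 2 mm. A picture is of the moment at which its call begins: read the wrist's pose just before it. camera_info takes no time and is no camera call.
- workorder.job_done(): hands the job in; it is judged then, once.
The state is a dict: "time": time; "joints": joint angles; "qvel": joint speeds; "effort": joint torques, N m; "position": TCP position; "tool_rot": TCP orientation; "contact_force": force on the tool from outside, world axes, zero at the start; "torque": the same for the moment, N m; "opening": finger opening in m; "grasp_force": force on a finger pad.
Only numpy, scipy, OpenCV 4.12 (cv2) and the standard library are available. Lean on these libraries where they do the work, as an engineer would, in place of code of your own. Each camera call takes 0.05 s, during which the arm holds its last target. There are 200 camera calls.

TASK

The three coloured frogs and the terracotta fish on the painting rack were given their coat one after another from left to right, left and right as seen from the robot's place, so the rightmost is the freshest; all are dry to the touch. Move them to the slatted drying rack, one upright in the middle of each bay, keeping the row's order, with the freshest in the end bay nearest the fan and the first painted in the bay farthest from it. Do not let the figurines touch one another, and leave the three paint jars where they stand.

Things in the scene. Friction and masses are not known exactly. Their poses are not given: they have to be found in the camera images.
- frog_yellow: squat clay frog, all yellow, on the painting rack at the start: round body 44 mm across with near-vertical sides up to 24 mm, head on top, 51 mm high over all, 57 mm over the haunches; 75 to 135 g. Origin at the centre of its underside, z up, head to -x. Grip nose to rump (44 mm, along its x), gripper centre 25 mm above its underside.
- frog_turquoise: squat clay frog, all turquoise, on the painting rack at the start: round body 44 mm across with near-vertical sides up to 24 mm, head on top, 51 mm high over all, 57 mm over the haunches; 75 to 135 g. Origin at the centre of its underside, z up, head to -x. Grip nose to rump (44 mm, along its x), gripper centre 25 mm above its underside.
- frog_pink: squat clay frog, all deep pink, on the painting rack at the start: round body 44 mm across with near-vertical sides up to 24 mm, head on top, 51 mm high over all, 57 mm over the haunches; 75 to 135 g. Origin at the centre of its underside, z up, head to -x. Grip nose to rump (44 mm, along its x), gripper centre 25 mm above its underside.
- fish_terracotta: terracotta-red clay fish on a plinth, on the painting rack at the start: flanks 26 mm apart (its x), plinth 30 x 42 mm, 10 mm high; 56 mm long nose to tail (its y, nose to +y), 52 mm high; 65 to 125 g. Origin at the centre of the plinth's underside, z up. Grip across the flanks (along its x), gripper centre 25 mm above its underside.
- jar_yellow: lidded paint jar, yellow with a white lid and a yellow dab on it, 40 mm across, 50 mm high; loose on the painting rack's ledge, 95 mm behind (its +x of) where the yellow frog stands at the start; stays there. Origin at the centre of its underside, z up, y along the row to the robot's left.
- jar_turquoise: lidded paint jar, turquoise with a white lid and a turquoise dab on it, 40 mm across, 50 mm high; loose on the painting rack's ledge, 95 mm behind (its +x of) where the turquoise frog stands at the start; stays there. Origin at the centre of its underside, z up, y along the row to the robot's left.
- jar_pink: lidded paint jar, deep pink with a white lid and a deep pink dab on it, 40 mm across, 50 mm high; loose on the painting rack's ledge, 95 mm behind (its +x of) where the pink frog stands at the start; stays there. Origin at the centre of its underside, z up, y along the row to the robot's left.
- painting_rack: wooden painting rack holding the row at the start: board top 18 mm above its origin (centre line of the row, underside, on the table); x away from the robot, y along the row to the robot's left. Four bays at x = 0, y = -127.5, -42.5, 42.5, 127.5 mm between battens 8 mm thick, 18 mm high, 68 mm long; open at front and back. Jar ledge at x = 95 mm, the fish's amber varnish jar on it too.
- drying_rack: slatted wooden drying rack, empty, 104 mm deep (x), 356 mm long (y). Origin: centre of its underside, on the table; x away from the robot, y along the row to the robot's left. Slat tops at z = 28 mm. Wire hoops 24 mm high over the slats at y = -170, -85, 0, 85, 170 mm part four bays, centred at x = 0, y = -127.5, -42.5, 42.5, 127.5 mm, open at front and back.
- fan: cream metal fan, at 200 mm the tallest thing on the table, cage 160 mm across, black rocker switch on its foot; its cage front 150 mm behind (+x of) the left or the right half of the drying rack, 120 mm off its middle, so one end bay is clearly the nearest. An orange lidded pot stands behind the other half. Origin on the table under the cage's front, z up; blows to -x. Fixed.
Things that resemble listed ones, but are neither listed nor needed, are in the scene too. What is shaped like the fish_terracotta but black or purple is not meant.

How it is judged:
By the outcome, as a careful person would: the job done as asked, in the order asked, and still so for the second after the job is handed in, with the robot touching nothing.
It also fails if it takes over 120 s, if anything falls off the work surface, if the arm or the gripper's body presses on something with over 40 N, if the wrist force passes 120 N, or if a joint passes its speed limit or range.

## Working session

There is one attempt and no reset: what is moved stays moved. The work goes in short steps, Python scripts to look and compute and a tool call to move; the robot and the scene stay as the last step left them, time stands still between calls to the robot, and variables do not carry over. Pictures are saved under pics/ and viewed, at most 14 in all, crops included, and the job is handed in when it is done.

Besides the shell and the picture viewer there is one more tool, called after "Request:" as name([rows], argument=value, ...), one row to a line, values as JSON. send_rows: Moves the arm, as the interface text tells. Its arguments: {"type":"object","properties":{"increments":{"type":"array"},"newtons":{"type":"number"}},"required":["increments"]}

```bash
mkdir -p pics; ls; python3 - <<'E'
from rig import telemetry,get_image,camera_info
import cv2
for n in("scene","top"):
    cv2.imwrite(f"pics/{n}0.png",get_image(n)); print(n,camera_info(n))
print(camera_info("wrist"));print(telemetry.sense())
E
```

```text
pics
scene {'camera_matrix': array([[374.87310479,   0.        , 254.13850054],
       [  0.        , 374.87310479, 186.78222169],
       [  0.        ,   0.        ,   1.        ]]), 'eye': array([ 1.0269548 , -0.46986494,  0.88660539]), 'attitude': array([[ 0.73275749, -0.54176109,  0.41177832],
       [ 0.68042316,  0.57484281, -0.4545108 ],
       [ 0.00952846,  0.6132297 ,  0.78984717]])}
top {'camera_matrix': array([[478.14504032,   0.        , 253.01589692],
       [  0.        , 478.14504032, 189.37550632],
       [  0.        ,   0.        ,   1.        ]]), 'eye': array([ 0.44904589, -0.01458204,  1.15429944]), 'attitude': array([[ 0.01304779,  0.99175933, -0.1274488 ],
       [-0.99962759,  0.00988253, -0.02543641],
       [-0.02396728,  0.12773322,  0.99151893]])}
{'camera_matrix': array([[305.38734623,   0.        , 254.47336556],
       [  0.        , 305.38734623, 193.78704046],
       [  0.        ,   0.        ,   1.        ]]), 'mount': array([[ 3.49930574e-04,  9.63647105e-01,  2.67178096e-01,
         6.75466510e-02],
       [ 9.99998887e-01, -7.24661912e-04,  1.3
[... 311 characters left out ...]
       6.23722360e+01, -1.08793460e+00]), 'qvel': array([ 0.04758564, -0.09327875, -0.08872422, -0.05734641, -0.06766232,
       -0.01756344]), 'effort': array([-1.09669061e-03, -5.58426869e+01, -2.82446462e+01, -2.05343149e-04,
        2.94227873e-03,  1.22753349e-05]), 'position': array([ 0.15565102, -0.60481444,  0.23063555]), 'tool_rot': array([[ 9.68459799e-01,  2.49169657e-01, -3.16139503e-04],
       [ 2.49169856e-01, -9.68458901e-01,  1.31901231e-03],
       [ 2.24897302e-05, -1.35618283e-03, -9.99999080e-01]]), 'contact_force': array([-0.50250328,  0.08449977, -0.37268844]), 'torque': array([-0.02228575, -0.03638978, -0.01065874]), 'grasp_force': 0.0, 'opening': 0.08529226253559011}
```

View pics/scene0.png

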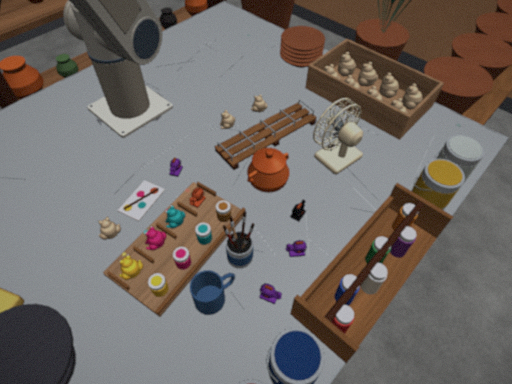

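View pics/top0.png

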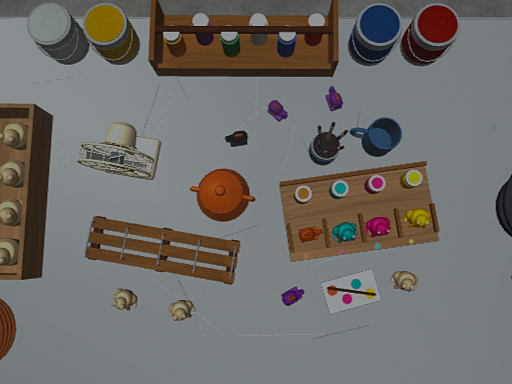

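The top view shows the painting rack at about (360,210) and the drying rack at about (165,250). The fan at (120,155) stands behind the drying rack's left (+y) half, and the orange pot at (222,194) behind its right half.

Things that could be mistaken:
- **Fish:** the terracotta one is at (309,234). The purple ones are at (292,296), (277,110) and (335,98), and a black one is at (237,138).
- **Frogs:** turquoise (345,232), pink (379,227), yellow (418,218). Unpainted ones are at (405,280), (125,299) and (182,310), with more in the crate.

I choose the four coloured pieces on the painting rack and check them in a close crop.

```bash
cat > h.py <<'E'
import numpy as np,cv2
from rig import camera_info
def ray(n,uv,z):
    c=camera_info(n);K=c['camera_matrix'];R=np.array(c['attitude']);e=np.array(c['eye'])
    d=np.linalg.inv(K)@[uv[0],uv[1],1];d=R@[d[0],-d[1],-d[2]]
    return e+d*(z-e[2])/d[2]
def crop(src,dst,x0,y0,x1,y1,s):
    im=cv2.imread(src)[y0:y1,x0:x1];im=cv2.resize(im,None,fx=s,fy=s,interpolation=cv2.INTER_CUBIC)
    for x in range(-(-x0//20)*20,x1,20):
        cv2.putText(im,str(x),(int((x-x0)*s),9),0,.35,(0,0,0));cv2.line(im,(int((x-x0+.5)*s),10),(int((x-x0+.5)*s),15),(0,0,255))
    for y in range(-(-y0//20)*20,y1,20):
        cv2.putText(im,str(y),(0,int((y-y0)*s)),0,.35,(0,0,0));cv2.line(im,(0,int((y-y0+.5)*s)),(8,int((y-y0+.5)*s)),(0,0,255))
    cv2.imwrite(dst,im)
E
python3 - <<'E'
from h import *
crop("pics/top0.png","pics/c1.png",275,160,445,265,4.7)
crop("pics/top0.png","pics/c2.png",80,205,245,290,4.8)
im=cv2.imread("pics/top0.png");hsv=cv2.cvtColor(im,cv2.COLOR_BGR2HSV)
for nm,(x0,y0,x1,y1) in dict(fish=(295,224,322,244),tq=(330,220,360,246),pk=(364,214,395,240),ye=(402,206,434,231)).items():
    m=((hsv[...,1]>150)&(hsv[...,2]>60)).astype(np.uint8)[y0:y1,x0:x1]
    h=hsv[y0:y1,x0:x1,0]
    rng=dict(fish=((h<9)|(h>175)),tq=(h>75)&(h<105),pk=(h>150)&(h<176),ye=(h>20)&(h<34))[nm]
    m=(m>0)&rng; ys,xs=np.nonzero(m);mo=cv2.moments(m.astype(np.uint8),True)
    a=.5*np.degrees(np.arctan2(2*mo['mu11'],mo['mu20']-mo['mu02']))
    print(nm,len(xs),xs.mean()+x0,ys.mean()+y0,'axis',a,ray('top',(xs.mean()+x0,ys.mean()+y0),.04).round(4))
E
```

```text
fish 66 307.43939393939394 234.36363636363637 axis -5.838920730207978 [ 0.4885 -0.1134  0.04  ]
tq 315 344.38412698412696 230.78095238095239 axis -12.176201897903086 [ 0.4978 -0.1987  0.04  ]
pk 355 377.85352112676054 225.64225352112675 axis -7.650671791343093 [ 0.5106 -0.2759  0.04  ]
ye 379 417.42480211081795 217.33509234828497 axis 0.27046627505596016 [ 0.5308 -0.3673  0.04  ]
```

View pics/c1.png

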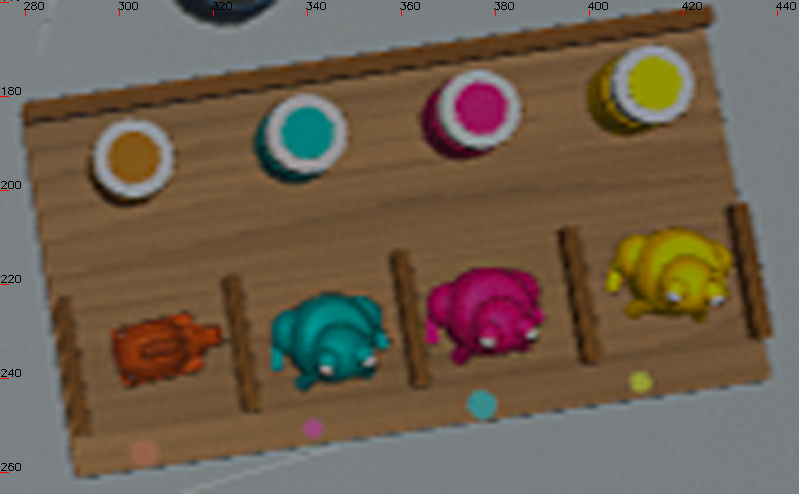

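View pics/c2.png

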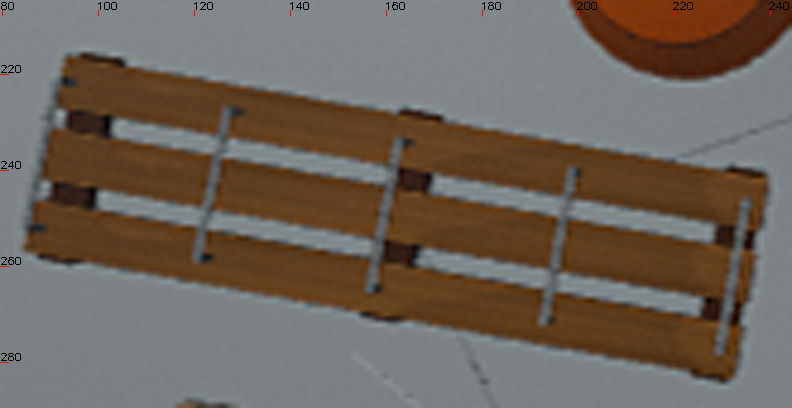

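The crop confirms the choice. The fish (155,345 crop px) lies lengthwise along the row at the left end, then turquoise, pink and yellow frogs, heads toward the robot. The drying rack is clear and empty. Next I work out the rack frames.

```bash
python3 - <<'E'
from h import *
def px(p,o,s): return (p[0]/s+o[0]-.5,p[1]/s+o[1]-.5)
def fit(name,pts):
    L=np.array([p[0] for p in pts]);W=np.array([p[1] for p in pts])
    lc,wc=L.mean(0),W.mean(0);H=(L-lc).T@(W-wc);a=np.arctan2(H[0,1]-H[1,0],H[0,0]+H[1,1])
    R=np.array([[np.cos(a),-np.sin(a)],[np.sin(a),np.cos(a)]]);o=wc-R@lc
    print(name,'yaw',np.degrees(a).round(2),'o',o.round(4),'res mm',((L@R.T+o-W)*1000).round(1).tolist())
    for y in(.1275,.0425,-.0425,-.1275):print('  bay',y,(R@[0,y]+o).round(4))
o,s=(275,160),4.7
b=[((62,298),(82,435)),((232,277),(251,410)),((400,252),(420,385)),((570,228),(590,362)),((738,205),(762,337))]
pts=[]
for i,(p,q) in enumerate(b):
    y=.170-.085*i
    for c,x in((p,.034),(q,-.034)): pts.append(((x,y),ray('top',px(c,o,s),.036)[:2]))
fit('paint',pts)
o,s=(80,205),4.8
pts=[((x,y),ray('top',px(c,o,s),.028)[:2]) for c,x,y in (((68,57),.052,.178),((767,175),.052,-.178),((735,380),-.052,-.178),((25,250),-.052,.178))]
fit('dry',pts)
pts=[]
for i,(p,q) in enumerate((((232,110),(205,258)),((403,140),(375,290)),((575,170),(547,322)))):
    m=((p[0]+q[0])/2,(p[1]+q[1])/2);pts.append(((0,.085-.085*i),ray('top',px(m,o,s),.05)[:2]))
fit('hoops',pts)
E
```

```text
paint yaw 8.66 o [ 0.5065 -0.2398] res mm [[-0.2, 1.2], [-0.1, 1.1], [1.2, 1.4], [-0.6, 0.1], [0.7, 0.5], [-1.1, -1.0], [0.6, 0.5], [-0.6, -1.6], [1.0, -0.6], [-1.1, -1.4]]
  bay 0.1275 [ 0.4873 -0.1138]
  bay 0.0425 [ 0.5001 -0.1978]
  bay -0.0425 [ 0.5129 -0.2819]
  bay -0.1275 [ 0.5257 -0.3659]
dry yaw -9.05 o [0.45   0.2261] res mm [[4.1, 1.3], [1.9, -2.8], [-2.2, -0.2], [-3.7, 1.7]]
  bay 0.1275 [0.4701 0.352 ]
  bay 0.0425 [0.4567 0.2681]
  bay -0.0425 [0.4434 0.1841]
  bay -0.1275 [0.43   0.1002]
hoops yaw -9.35 o [0.4498 0.2249] res mm [[0.1, 0.8], [0.0, -0.0], [-0.1, -0.7]]
  bay 0.1275 [0.4705 0.3507]
  bay 0.0425 [0.4567 0.2668]
  bay -0.0425 [0.4429 0.183 ]
  bay -0.1275 [0.4291 0.0991]
```

Request:
send_rows([
  [0.0354,0.039,0.003,0,0,8.42,1],
  [0.0354,0.039,0.003,0,0,8.42,1],
  [0.0354,0.039,0.003,0,0,8.42,1],
  [0.0354,0.039,0.003,0,0,8.42,1],
  [0.0354,0.039,0.003,0,0,8.42,1],
  [0.0354,0.039,0.003,0,0,8.42,1],
  [0.0354,0.039,0.003,0,0,8.42,1],
  [0.0354,0.039,0.003,0,0,8.42,1],
  [0.0354,0.039,0.003,0,0,8.42,1],
  [0.0354,0.039,0.003,0,0,8.42,1],
  [0,0,0,0,0,0,1],
  [0,0,0,0,0,0,1],
])

```text
time: 1.3
position: [0.4915, -0.2345, 0.2594]
tool_rot: [[-0.152, 0.988, -0.001], [0.988, 0.152, 0.0], [0.0, -0.001, -1.0]]
contact_force: [-0.2, -0.2, -0.4]
opening: 0.0851
grasp_force: 0.0
```

```bash
cat >> h.py <<'E'
def wpose(s):
    T=np.eye(4);T[:3,:3]=np.array(s['tool_rot']);T[:3,3]=s['position'];return T@np.array(camera_info('wrist')['mount'])
def wray(T,uv,z):
    K=camera_info('wrist')['camera_matrix'];d=np.linalg.inv(K)@[uv[0],uv[1],1];d=T[:3,:3]@[d[0],-d[1],-d[2]]
    e=T[:3,3];return e+d*(z-e[2])/d[2]
def rect(im,T,o,yaw,z,x0,x1,y0,y1,r):
    "image rectified onto plane z in frame (o,yaw): up=+x, left=+y, r px/m"
    K=camera_info('wrist')['camera_matrix'];a=np.radians(yaw);R=np.array([[np.cos(a),-np.sin(a)],[np.sin(a),np.cos(a)]])
    src=[];dst=[]
    for x,y in((x0,y0),(x0,y1),(x1,y0),(x1,y1)):
        P=np.linalg.inv(T)@np.r_[R@[x,y]+o,z,1];q=K@[P[0],-P[1],-P[2]];src.append(q[:2]/q[2]);dst.append(((y1-y)*r,(x1-x)*r))
    M=cv2.getPerspectiveTransform(np.float32(src),np.float32(dst))
    return cv2.warpPerspective(im,M,(int((y1-y0)*r),int((x1-x0)*r)),flags=cv2.INTER_CUBIC)
E
python3 - <<'E'
from h import *
from rig import telemetry,get_image
s=telemetry.sense();im=get_image('wrist');np.save('pics/w1.npy',wpose(s));cv2.imwrite('pics/w1.png',im)
print(s['position'],s['tool_rot'],s['joints'])
E
```

```text
[ 0.49154092 -0.23454756  0.25936857] [[-1.52080043e-01  9.88367780e-01 -8.89833555e-04]
 [ 9.88368150e-01  1.52080201e-01  1.11787673e-04]
 [ 2.45813400e-04 -8.62482470e-04 -9.99999598e-01]] [-2.67514429e+01  1.56265651e+01  1.02116890e+02 -1.94587216e-02
  6.23049563e+01 -3.54898856e+01]
```

View pics/w1.png

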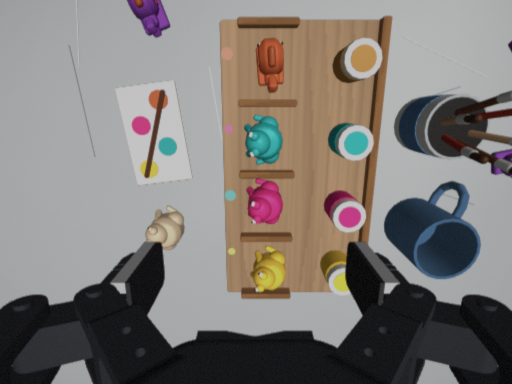

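The wrist view shows the row at columns 240–295: fish (270,62), turquoise (264,140), pink (266,203), yellow (270,270). The jars are at column 350. I rectify it to read the yaws and positions.

```bash
python3 - <<'E'
from h import *
T=np.load('pics/w1.npy');im=cv2.imread('pics/w1.png');o=np.array([.5065,-.2398])
r=2150
a=rect(im,T,o,8.66,.036,-.055,.055,-.183,.183,r)
b=rect(im,T,o,8.66,.036,-.055,.055,-.183,.183,r)
hsv=cv2.cvtColor(b,cv2.COLOR_BGR2HSV);h=hsv[...,0];S=(hsv[...,1]>165)&(hsv[...,2]>50)
for nm,m,yc in(('fish',(h<9)|(h>176),.1275),('tq',(h>75)&(h<105),.0425),('pk',(h>150)&(h<177),-.0425),('ye',(h>20)&(h<34),-.1275)):
    m=(m&S).astype(np.uint8)*255;c0=(.183-yc)*r;m[:,:int(c0-75)]=0;m[:,int(c0+75):]=0
    m=cv2.morphologyEx(m,cv2.MORPH_CLOSE,np.ones((7,7)));c=max(cv2.findContours(m,0,2)[0],key=cv2.contourArea)
    h_=cv2.convexHull(c);(cx,cy),wh,an=cv2.minAreaRect(h_);M=cv2.moments(h_);x,y=M['m10']/M['m00'],M['m01']/M['m00']
    ax=.5*np.degrees(np.arctan2(2*M['mu11'],M['mu20']-M['mu02']))
    # deepest opened disc: body
    d=cv2.distanceTransform(m,cv2.DIST_L2,5);_,dv,_,dl=cv2.minMaxLoc(d)
    print(nm,'rect',[round(v*1000/r,1) for v in((110/2000*r-cy),.183*r-cx)],np.round(np.array(wh)/r*1000,1),round(an,1),'centroid',round(55-y/r*1000,1),round(183-x/r*1000,1),'axis',round(ax,1),'disc',round(dv/r*1000,1),round(55-dl[1]/r*1000,1),round(183-dl[0]/r*1000,1))
    cv2.drawContours(a,[c],-1,(255,255,255),1)
cv2.imwrite('pics/r1.png',np.vstack([a,b]))
E
```

```text
fish rect [2.9, 121.6] [28.7 54.5] 85.4 centroid 2.8 122.5 axis -3.0 disc 14.4 2.4 130.4
tq rect [-3.6, 40.0] [41.9 54.7] 86.5 centroid -4.4 39.5 axis -5.7 disc 12.5 1.5 25.8
pk rect [-1.3, -36.3] [42.5 58.9] 87.3 centroid -2.1 -37.3 axis -9.9 disc 14.0 -1.3 -49.6
ye rect [3.6, -131.9] [46.  59.5] 90.0 centroid 4.4 -131.8 axis 1.9 disc 10.3 -1.7 -119.3
```

View pics/r1.png

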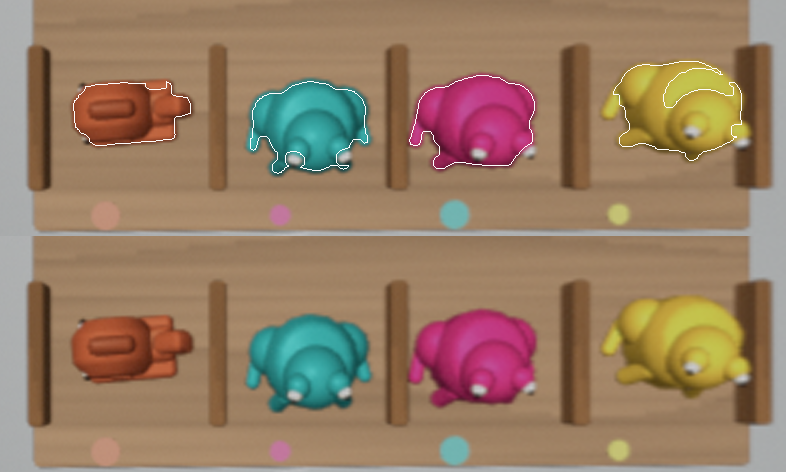

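Request:
send_rows([
  [0.0078,-0.0268,-0.02,0,0,-2.8,1],
  [0.0078,-0.0268,-0.02,0,0,-2.8,1],
  [0.0078,-0.0268,-0.02,0,0,-2.8,1],
  [0.0078,-0.0268,-0.02,0,0,-2.8,1],
  [0.0078,-0.0268,-0.02,0,0,-2.8,1],
  [0,0,0,0,0,0,1],
  [0,0,0,0,0,0,1],
])

```text
time: 2.05
position: [0.5284, -0.3708, 0.1588]
tool_rot: [[0.097, 0.995, -0.002], [0.995, -0.097, 0.001], [0.001, -0.002, -1.0]]
contact_force: [-0.5, -0.2, 1.5]
opening: 0.0852
grasp_force: 0.0
```

Request:
send_rows([
  [0.002,0.0023,-0.03,0,0,0,1],
  [0,0,-0.03,0,0,0,1],
  [0,0,-0.03,0,0,0,1],
  [0,0,-0.03,0,0,0,1],
  [0,0,-0.017,0,0,0,1],
  [0,0,0,0,0,0,1],
  [0,0,0,0,0,0,1],
])

```text
time: 2.75
position: [0.5326, -0.3676, 0.0239]
tool_rot: [[0.094, 0.996, 0.001], [0.996, -0.094, -0.001], [-0.0, 0.001, -1.0]]
contact_force: [0.3, -0.4, 0.9]
opening: 0.0853
grasp_force: 0.0
```

```bash
python3 - <<'E'
from h import *
from rig import get_image
cv2.imwrite('pics/w2.png',get_image('wrist'))
E
```

```text
(no output)
```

View pics/w2.png

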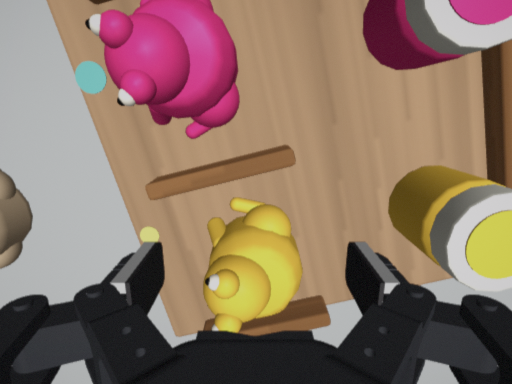

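The wrist picture shows the yellow frog at about (255,275), between the open fingers at columns 163 and 348. The jars and batten are clear, so I close.

Request:
send_rows([
  [0,0,-0.002,0,0,0,0.3],
  [0,0,0,0,0,0,0],
  [0,0,0,0,0,0,0],
  [0,0,0,0,0,0,0],
  [0,0,0,0,0,0,0],
  [0,0,0,0,0,0,0],
  [0,0,0,0,0,0,0],
  [0,0,0,0,0,0,0],
], newtons=35)

```text
time: 3.6
position: [0.5326, -0.3676, 0.0218]
tool_rot: [[0.094, 0.996, 0.001], [0.996, -0.094, -0.001], [-0.001, 0.001, -1.0]]
contact_force: [-0.7, 0.4, 5.9]
opening: 0.0427
grasp_force: 35.2
```

Request:
send_rows([
  [0,0,0.02,0,0,0,0],
  [0,0,0.03,0,0,0,0],
  [0,0,0.04,0,0,0,0],
  [0,0,0.04,0,0,0,0],
  [0,0,0.04,0,0,0,0],
  [0,0,0,0,0,0,0],
])

```text
time: 4.2
position: [0.5352, -0.3694, 0.1975]
tool_rot: [[0.094, 0.996, 0.009], [0.996, -0.094, -0.006], [-0.006, 0.009, -1.0]]
contact_force: [1.2, -0.3, -0.7]
opening: 0.0424
grasp_force: 36.0
```

Request:
send_rows([
  [-0.0031,0.036,0,0,0,-0.2,0],
  [-0.0031,0.036,0,0,0,-0.2,0],
  [-0.0031,0.036,0,0,0,-0.2,0],
  [-0.0031,0.036,0,0,0,-0.2,0],
  [-0.0031,0.036,0,0,0,-0.2,0],
  [-0.0031,0.036,0,0,0,-0.2,0],
  [-0.0031,0.036,0,0,0,-0.2,0],
  [-0.0031,0.036,0,0,0,-0.2,0],
  [-0.0031,0.036,0,0,0,-0.2,0],
  [-0.0031,0.036,0,0,0,-0.2,0],
  [-0.0031,0.036,0,0,0,-0.2,0],
  [-0.0031,0.036,0,0,0,-0.2,0],
  [-0.0031,0.036,0,0,0,-0.2,0],
  [-0.0031,0.036,0,0,0,-0.2,0],
  [-0.0031,0.036,0,0,0,-0.2,0],
  [-0.0031,0.036,0,0,0,-0.2,0],
  [-0.0031,0.036,0,0,0,-0.2,0],
  [-0.0031,0.036,0,0,0,-0.2,0],
  [0,0.02,0,0,0,0,0],
  [0,0,0,0,0,0,0],
])

```text
time: 6.2
position: [0.476, 0.3029, 0.1902]
tool_rot: [[0.153, 0.988, -0.0], [0.988, -0.153, 0.0], [0.0, -0.0, -1.0]]
contact_force: [0.5, -0.2, -0.6]
opening: 0.0427
grasp_force: 36.0
```

```bash
python3 - <<'E'
from h import *
from rig import telemetry,get_image
s=telemetry.sense();im=get_image('wrist');T=wpose(s);np.save('pics/w3.npy',T)
print(s['position'],np.degrees(np.arctan2(s['tool_rot'][1][1],s['tool_rot'][0][1])),s['qvel'].round(1))
o=np.array([.45,.2255]);a=rect(im,T,o,-9.2,.028,-.1,.1,-.19,.19,1900)
for y in(-.1275,-.0425,.0425,.1275):cv2.drawMarker(a,(int((.19-y)*1900),190),(255,255,255),0,20)
cv2.imwrite('pics/w3.png',np.vstack([a[:,:720],]));cv2.imwrite('pics/w3raw.png',im)
E
```

```text
[0.47599758 0.30294107 0.19019483] -8.804717789620181 [-2.5 -0.9  2.1 -1.   0.3 -1.8]
```

View pics/w3.png

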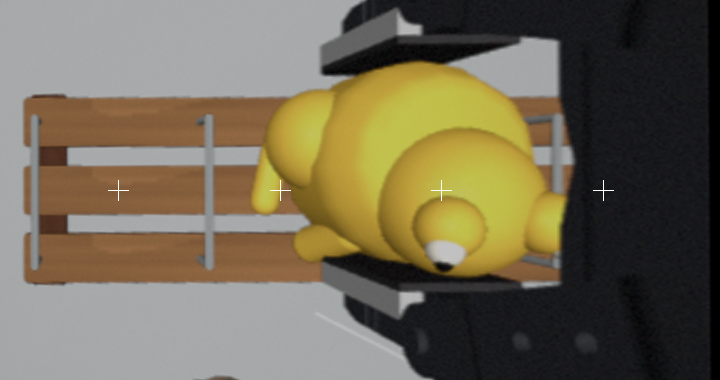

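The rectified view confirms the rack fit to about 1.5 mm: the bay centre marker (119,190) lies midway between the hoops at columns 36 and 208.

Request:
send_rows([
  [-0.0029,0.024,0,0,0,-0.2,0],
  [-0.0028,0.024,0,0,0,-0.2,0],
  [0,0,0,0,0,0,0],
  [0,0,-0.04,0,0,0,0],
  [0,0,-0.04,0,0,0,0],
  [0,0,-0.03,0,0,0,0],
  [0,0,0,0,0,0,0],
  [0,0,0,0,0,0,0],
])

```text
time: 7.05
position: [0.4708, 0.3475, 0.0808]
tool_rot: [[0.164, 0.987, -0.001], [0.987, -0.164, -0.001], [-0.001, -0.001, -1.0]]
contact_force: [0.2, 0.2, -0.6]
opening: 0.0426
grasp_force: 36.1
```

Request:
send_rows([
  [0,0.003,-0.02,0,0,0,0],
  [0,0,-0.015,0,0,0,0],
  [0,0,-0.008,0,0,0,0],
  [0,0,-0.003,0,0,0,0],
  [0,0,0,0,0,0,0],
  [0,0,0,0,0,0,0],
])

```text
time: 7.65
position: [0.4711, 0.3518, 0.0353]
tool_rot: [[0.163, 0.987, 0.001], [0.987, -0.163, 0.0], [0.001, 0.001, -1.0]]
contact_force: [0.5, -0.8, -0.9]
opening: 0.0425
grasp_force: 36.1
```

Request:
send_rows([
  [0,0,-0.0025,0,0,0,0],
  [0,0,0,0,0,0,0],
  [0,0,0,0,0,0,0.6],
  [0,0,0,0,0,0,0.8],
  [0,0,0,0,0,0,1],
  [0,0,0,0,0,0,1],
  [0,0,0,0,0,0,1],
])

```text
time: 8.35
position: [0.4708, 0.3517, 0.0323]
tool_rot: [[0.163, 0.987, 0.0], [0.987, -0.163, 0.0], [0.0, 0.0, -1.0]]
contact_force: [-0.8, 1.1, -0.3]
opening: 0.0853
grasp_force: 0.0
```

Request:
send_rows([
  [0,0,0.03,0,0,0,1],
  [0,0,0.043,0,0,0,1],
  [0,0,0.043,0,0,0,1],
  [0,0,0.043,0,0,0,1],
  [0,0,0,0,0,0,1],
])

```text
time: 8.85
position: [0.4738, 0.3539, 0.1976]
tool_rot: [[0.163, 0.987, 0.009], [0.987, -0.163, 0.006], [0.008, 0.008, -1.0]]
contact_force: [-0.4, 0.7, -0.5]
opening: 0.0852
grasp_force: 0.0
```

Request:
send_rows([
  [0.0022,-0.0349,0,0,0,1.24,1],
  [0.0022,-0.0349,0,0,0,1.24,1],
  [0.0022,-0.0349,0,0,0,1.24,1],
  [0.0022,-0.0349,0,0,0,1.24,1],
  [0.0022,-0.0349,0,0,0,1.24,1],
  [0.0022,-0.0349,0,0,0,1.24,1],
  [0.0022,-0.0349,0,0,0,1.24,1],
  [0.0022,-0.0349,0,0,0,1.24,1],
  [0.0022,-0.0349,0,0,0,1.24,1],
  [0.0022,-0.0349,0,0,0,1.24,1],
  [0.0022,-0.0349,0,0,0,1.24,1],
  [0.0022,-0.0349,0,0,0,1.24,1],
  [0.0022,-0.0349,0,0,0,1.24,1],
  [0.0022,-0.0349,0,0,0,1.24,1],
  [0.0022,-0.0349,0,0,0,1.24,1],
  [0.0022,-0.0349,0,0,0,1.24,1],
  [0.0022,-0.0349,0,0,0,1.24,1],
  [0.0022,-0.0349,0,0,0,1.24,1],
  [0,0,0,0,0,0,1],
  [0,0,0,0,0,0,1],
])

```text
time: 10.85
position: [0.5097, -0.2768, 0.1905]
tool_rot: [[-0.222, 0.975, -0.001], [0.975, 0.222, 0.001], [0.001, -0.001, -1.0]]
contact_force: [0.2, 0.1, -0.2]
opening: 0.0854
grasp_force: 0.0
```

```bash
python3 - <<'E'
from h import *
from rig import telemetry,get_image
s=telemetry.sense()
print(s['position'],np.degrees(np.arctan2(s['tool_rot'][1][1],s['tool_rot'][0][1])))
crop2=get_image('top');cv2.imwrite('pics/t2.png',crop2);crop("pics/t2.png","pics/c3.png",80,195,245,290,4.8)
E
```

```text
[ 0.50974662 -0.27678628  0.19047763] 12.837919745304552
```

View pics/c3.png

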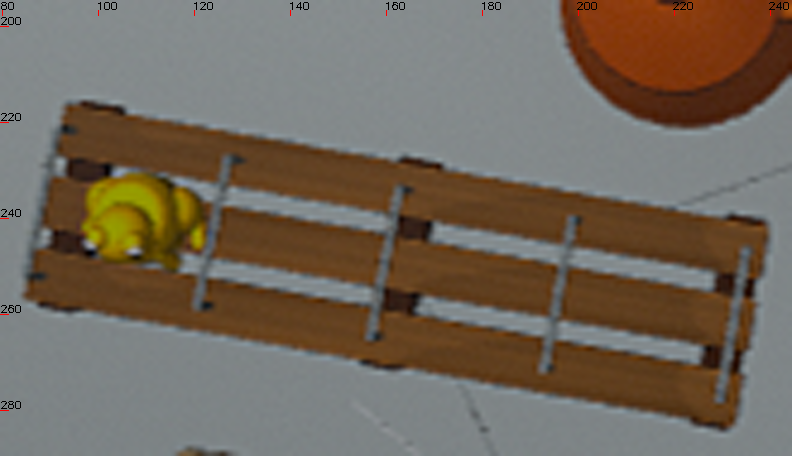

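The crop shows the yellow frog upright in the left bay at crop (143,217). It looks a little right of the middle, between hoops at columns 43 and 213. I measure the offset.

```bash
cat > meas.py <<'E'
import sys
from h import *
R=lambda a:np.array([[np.cos(a),-np.sin(a)],[np.sin(a),np.cos(a)]])
def meas(f,box,z,lo,hi,o,yaw):
    im=cv2.imread(f);hsv=cv2.cvtColor(im,cv2.COLOR_BGR2HSV);x0,y0,x1,y1=box
    m=(cv2.inRange(hsv,(lo,140,50),(hi,255,255)))[y0:y1,x0:x1]
    ys,xs=np.nonzero(m);P=np.array([ray('top',(x+x0,y+y0),z)[:2] for x,y in zip(xs,ys)])
    L=(P-o)@R(np.radians(yaw))*1000
    return 'n',len(L),'mean',L.mean(0).round(1),'mid',((L.max(0)+L.min(0))/2).round(1),'ext',(L.max(0)-L.min(0)).round(1)
E
python3 - <<'E'
from meas import *
print(meas('pics/t2.png',(85,225,128,260),.055,20,34,np.array([.45,.2255]),-9.2))
for z in(.03,.045):
  print(meas('pics/top0.png',(400,200,438,235),z,20,34,np.array([.5065,-.2398]),8.66))
  print(meas('pics/top0.png',(364,210,398,242),z,150,177,np.array([.5065,-.2398]),8.66))
  print(meas('pics/top0.png',(328,216,361,246),z,75,105,np.array([.5065,-.2398]),8.66))
E
```

```text
('n', 380, 'mean', array([-1.000e-01,  1.199e+02]), 'mid', array([ -0.7, 118.1]), 'ext', array([44. , 60.2]))
('n', 392, 'mean', array([   4.8, -132.8]), 'mid', array([   2.5, -132.2]), 'ext', array([47.9, 63. ]))
('n', 365, 'mean', array([ -1.5, -38.6]), 'mid', array([ -2.9, -37.2]), 'ext', array([45. , 58.6]))
('n', 332, 'mean', array([-2.9, 40.1]), 'mid', array([-5. , 40.4]), 'ext', array([43. , 57.4]))
('n', 392, 'mean', array([   4.4, -127.9]), 'mid', array([   2.2, -127.3]), 'ext', array([47.3, 62.2]))
('n', 365, 'mean', array([ -1.8, -35. ]), 'mid', array([ -3.1, -33.6]), 'ext', array([44.4, 57.8]))
('n', 332, 'mean', array([-3.2, 42.6]), 'mid', array([-5.3, 42.9]), 'ext', array([42.4, 56.7]))
```

```bash
python3 - <<'E'
from meas import *
from rig import telemetry,get_image
s=telemetry.sense();im=get_image('wrist');T=wpose(s);cv2.imwrite('pics/w4.png',im);np.save('pics/w4.npy',T)
o=np.array([.5065,-.2398])
def wm(im,T,lo,hi,z,xw,yw):
    m=cv2.inRange(cv2.cvtColor(im,cv2.COLOR_BGR2HSV),(lo,140,40),(hi,255,255))
    ys,xs=np.nonzero(m);P=np.array([wray(T,(x,y),z)[:2] for x,y in zip(xs,ys)]);L=(P-o)@R(np.radians(8.66))*1000
    k=(abs(L[:,0]-xw)<38)&(abs(L[:,1]-yw)<37);L=L[k];return len(L),'mean',L.mean(0).round(1),'mid',((L.max(0)+L.min(0))/2).round(1),'ext',(L.max(0)-L.min(0)).round(1)
w1=cv2.imread('pics/w1.png');T1=np.load('pics/w1.npy')
for z in(.03,.045):
    print(z,'pk now',wm(im,T,150,177,z,0,-38),'pk w1',wm(w1,T1,150,177,z,0,-38))
    print('  tq now',wm(im,T,75,105,z,0,42),'tq w1',wm(w1,T1,75,105,z,0,42));print('ye w1',wm(w1,T1,20,34,z,4,-128))
# batten check: fit line positions through brown? print eye
print(T[:3,3],T1[:3,3])
E
```

```text
Traceback (most recent call last):
  File "h.py", line 17, in wray
    K=camera_info('wrist')['camera_matrix'];d=np.linalg.inv(K)@[uv[0],uv[1],1];d=T[:3,:3]@[d[0],-d[1],-d[2]]
      ~~~~~~~~~~~^^^^^^^^^
ValueError: time passes only in moves, steps and waits
```

View pics/w4.png

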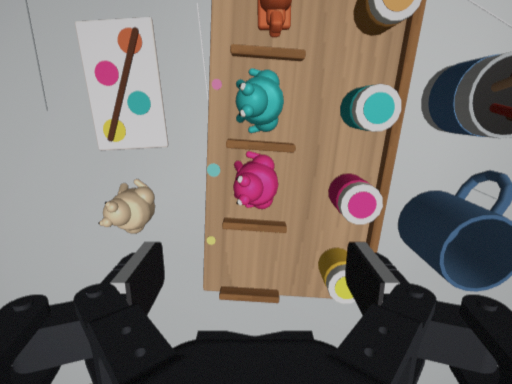

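The view shows pink at (257,182) and turquoise at (261,102), both standing undisturbed. I cache the calibration and rerun.

```bash
sed -i 's/^from rig import camera_info/from rig import camera_info as _ci\nimport functools\ncamera_info=functools.lru_cache(None)(_ci)/' h.py
cat >> meas.py <<'E'
def wm(im,T,lo,hi,z,xw,yw,o=np.array([.5065,-.2398]),yaw=8.66):
    m=cv2.inRange(cv2.cvtColor(im,cv2.COLOR_BGR2HSV),(lo,140,40),(hi,255,255))
    ys,xs=np.nonzero(m);P=np.array([wray(T,(x,y),z)[:2] for x,y in zip(xs,ys)]);L=(P-o)@R(np.radians(yaw))*1000
    k=(abs(L[:,0]-xw)<38)&(abs(L[:,1]-yw)<37);L=L[k];return len(L),'mean',L.mean(0).round(1),'mid',((L.max(0)+L.min(0))/2).round(1),'ext',(L.max(0)-L.min(0)).round(1)
E
python3 - <<'E'
from meas import *
im=cv2.imread('pics/w4.png');T=np.load('pics/w4.npy') if __import__('os').path.exists('pics/w4.npy') else None
w1=cv2.imread('pics/w1.png');T1=np.load('pics/w1.npy')
for z in(.03,.045):
    print(z,'pk now',wm(im,T,150,177,z,0,-38),'pk w1',wm(w1,T1,150,177,z,0,-38))
    print('  tq now',wm(im,T,75,105,z,0,42),'tq w1',wm(w1,T1,75,105,z,0,42));print('ye w1',wm(w1,T1,20,34,z,4,-128))
    print('  fish',wm(w1,T1,0,9,z,2,124))
print(T[:3,3],T1[:3,3])
E
```

```text
0.03 pk now (1870, 'mean', array([ -0.7, -39.7]), 'mid', array([ -1.4, -38.7]), 'ext', array([45.3, 58.5])) pk w1 (1180, 'mean', array([ -0.8, -39.5]), 'mid', array([ -1.1, -38.6]), 'ext', array([44.7, 58.5]))
  tq now (2099, 'mean', array([-2.4, 39.4]), 'mid', array([-3.6, 38.4]), 'ext', array([43.9, 56.7])) tq w1 (1233, 'mean', array([-2.4, 39.2]), 'mid', array([-3.8, 38.9]), 'ext', array([43.4, 56.1]))
ye w1 (1111, 'mean', array([   5.8, -134.1]), 'mid', array([   4., -132.]), 'ext', array([47.8, 63.3]))
  fish (1187, 'mean', array([  3.1, 124.6]), 'mid', array([  2.9, 122.9]), 'ext', array([31.1, 55.8]))
0.045 pk now (1870, 'mean', array([ -1. , -36.2]), 'mid', array([ -1.7, -35.3]), 'ext', array([43.1, 55.7])) pk w1 (1180, 'mean', array([ -1.3, -34.9]), 'mid', array([ -1.7, -34. ]), 'ext', array([42.9, 56.2]))
  tq now (2099, 'mean', array([-2.6, 38.9]), 'mid', array([-3.8, 38. ]), 'ext', array([41.7, 53.9])) tq w1 (1233, 'mean', array([-2.9, 40.6]), 'mid', array([-4.2, 40.3]), 'ext', array([41.7, 53.8]))
ye w1 (1138, 'mean', array([   4.9, -126.5]), 'mid', array([   3.3, -126.7]), 'ext', array([45.9, 66.8]))
  fish (1187, 'mean', array([  2.4, 122.5]), 'mid', array([  2.2, 120.9]), 'ext', array([29.8, 53.5]))
[ 0.49456688 -0.21081106  0.3335997 ] [ 0.48117761 -0.16831452  0.40236462]
```

Request:
send_rows([
  [0.001,-0.0008,-0.035,0,0,0,1],
  [0,0,-0.04,0,0,0,1],
  [0,0,-0.04,0,0,0,1],
  [0,0,-0.03,0,0,0,1],
  [0,0,-0.02,0,0,0,1],
  [0,0,-0.004,0,0,0,1],
  [0,0,0,0,0,0,1],
  [0,0,0,0,0,0,1],
])

```text
time: 11.75
position: [0.5122, -0.2772, 0.0234]
tool_rot: [[-0.225, 0.974, 0.001], [0.974, 0.225, -0.001], [-0.001, 0.001, -1.0]]
contact_force: [-0.5, 0.3, 0.3]
opening: 0.0855
grasp_force: 0.0
```

Request:
send_rows([
  [0,0,0,0,0,0,0.3],
  [0,0,0,0,0,0,0],
  [0,0,0,0,0,0,0],
  [0,0,0,0,0,0,0],
  [0,0,0,0,0,0,0],
  [0,0,0,0,0,0,0],
  [0,0,0,0,0,0,0],
])

```text
time: 12.45
position: [0.5117, -0.2776, 0.0233]
tool_rot: [[-0.224, 0.975, 0.001], [0.975, 0.224, -0.001], [-0.001, 0.001, -1.0]]
contact_force: [-1.1, 1.5, 6.8]
opening: 0.0426
grasp_force: 34.8
```

Request:
send_rows([
  [0,0,0.02,0,0,0,0],
  [0,0,0.03,0,0,0,0],
  [0,0,0.04,0,0,0,0],
  [0,0,0.04,0,0,0,0],
  [0,0,0.04,0,0,0,0],
  [0,0,0,0,0,0,0],
])

```text
time: 13.05
position: [0.5143, -0.2791, 0.1983]
tool_rot: [[-0.224, 0.975, 0.009], [0.975, 0.224, -0.005], [-0.007, 0.008, -1.0]]
contact_force: [0.3, -0.6, -1.3]
opening: 0.0428
grasp_force: 36.2
```

Request:
send_rows([
  [-0.0034,0.034,0,0,0,-1.38,0],
  [-0.0034,0.034,0,0,0,-1.38,0],
  [-0.0034,0.034,0,0,0,-1.38,0],
  [-0.0034,0.034,0,0,0,-1.38,0],
  [-0.0034,0.034,0,0,0,-1.38,0],
  [-0.0034,0.034,0,0,0,-1.38,0],
  [-0.0034,0.034,0,0,0,-1.38,0],
  [-0.0034,0.034,0,0,0,-1.38,0],
  [-0.0034,0.034,0,0,0,-1.38,0],
  [-0.0034,0.034,0,0,0,-1.38,0],
  [-0.0034,0.034,0,0,0,-1.38,0],
  [-0.0034,0.034,0,0,0,-1.38,0],
  [-0.0034,0.034,0,0,0,-1.38,0],
  [-0.0034,0.034,0,0,0,-1.38,0],
  [-0.0034,0.034,0,0,0,-1.38,0],
  [-0.0034,0.034,0,0,0,-1.38,0],
  [0,0,0,0,0,0,0],
  [0,0,0,0,0,0,0],
  [0,0,0,0,0,0,0],
])

```text
time: 14.95
position: [0.4565, 0.2658, 0.1917]
tool_rot: [[0.159, 0.987, -0.001], [0.987, -0.159, -0.001], [-0.001, -0.001, -1.0]]
contact_force: [-0.4, 0.3, -1.0]
opening: 0.0426
grasp_force: 36.1
```

```bash
python3 - <<'E'
from meas import *
from rig import telemetry,get_image
s=telemetry.sense();im=get_image('wrist');T=wpose(s)
print(s['position'],np.degrees(np.arctan2(s['tool_rot'][1][1],s['tool_rot'][0][1])))
o=np.array([.45,.2255])
for z in(.04,.045):print('ye',wm(im,T,20,34,z,0,124,o,-9.2))
cv2.imwrite('pics/w5.png',rect(im,T,o,-9.2,.045,-.07,.07,-.03,.19,3000))
E
```

```text
[0.45649447 0.26579143 0.1917263 ] -9.141017174777568
ye (2422, 'mean', array([  0.7, 124. ]), 'mid', array([-1.000e-01,  1.226e+02]), 'ext', array([45. , 58.3]))
ye (2422, 'mean', array([  0.7, 123.7]), 'mid', array([-1.000e-01,  1.224e+02]), 'ext', array([44.2, 57.4]))
```

View pics/w5.png

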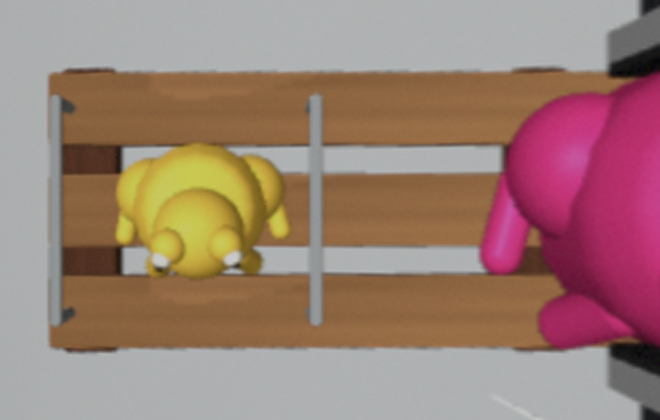

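Yellow stands upright and straight at (202,210), between hoops at columns 56 and 316, so about 5 mm off the middle. I will mend that later. Now I lower pink.

Request:
send_rows([
  [0,0.0012,-0.04,0,0,0,0],
  [0,0,-0.04,0,0,0,0],
  [0,0,-0.035,0,0,0,0],
  [0,0,-0.025,0,0,0,0],
  [0,0,-0.012,0,0,0,0],
  [0,0,-0.003,0,0,0,0],
  [0,0,0,0,0,0,0],
  [0,0,0,0,0,0,0],
])

```text
time: 15.8
position: [0.4579, 0.2682, 0.0385]
tool_rot: [[0.159, 0.987, 0.002], [0.987, -0.159, 0.001], [0.001, 0.002, -1.0]]
contact_force: [0.2, -0.1, -0.4]
opening: 0.0424
grasp_force: 36.1
```

Request:
send_rows([
  [0,0,-0.003,0,0,0,0],
  [0,0,-0.0015,0,0,0,0],
  [0,0,0,0,0,0,0],
  [0,0,0,0,0,0,0.6],
  [0,0,0,0,0,0,0.8],
  [0,0,0,0,0,0,1],
  [0,0,0,0,0,0,1],
  [0,0,0,0,0,0,1],
  [0,0,0.03,0,0,0,1],
  [0,0,0.043,0,0,0,1],
  [0,0,0.043,0,0,0,1],
  [0,0,0.04,0,0,0,1],
  [0,0,0,0,0,0,1],
])

```text
time: 17.1
position: [0.4599, 0.2695, 0.1942]
tool_rot: [[0.159, 0.987, 0.009], [0.987, -0.159, 0.005], [0.006, 0.008, -1.0]]
contact_force: [1.1, 0.8, -0.7]
opening: 0.0854
grasp_force: 0.0
```

Request:
send_rows([
  [0.004,0.026,0,0,0,0,1],
  [0.004,0.026,0,0,0,0,1],
  [0.0035,0.027,0,0,0,0,1],
  [0,0,0,0,0,0,1],
  [0,0,0,0,0,0,1],
  [0,0,-0.04,0,0,0,1],
  [0,0,-0.03,0,0,0,1],
  [0,0,0,0,0,0,1],
  [0,0,0,0,0,0,1],
  [0,0,0,0,0,0,1],
])

```text
time: 18.1
position: [0.4693, 0.347, 0.1202]
tool_rot: [[0.159, 0.987, 0.002], [0.987, -0.159, 0.001], [0.001, 0.001, -1.0]]
contact_force: [-0.9, 0.7, 0.5]
opening: 0.0856
grasp_force: 0.0
```

```bash
python3 - <<'E'
from meas import *
from rig import telemetry,get_image
cv2.imwrite('pics/t3.png',get_image('top'));s=telemetry.sense();im=get_image('wrist');T=wpose(s);cv2.imwrite('pics/w6.png',im);np.save('pics/w6.npy',T)
print(s['position'])
o=np.array([.45,.2255])
print('pk top',meas('pics/t3.png',(120,225,165,270),.043,150,177,o,-9.2))
E
```

```text
[0.46945001 0.34722872 0.12044695]
pk top ('n', 368, 'mean', array([-0.4, 41.8]), 'mid', array([-0.8, 40.2]), 'ext', array([44. , 60.3]))
```

Pink is within about 2 mm of its bay's middle. Now the regrasp to mend yellow.

Request:
send_rows([
  [0,-0.0007,-0.035,0,0,0,1],
  [0,0,-0.03,0,0,0,1],
  [0,0,-0.018,0,0,0,1],
  [0,0,-0.003,0,0,0,1],
  [0,0,0,0,0,0,1],
  [0,0,0,0,0,0,0.3],
  [0,0,0,0,0,0,0],
  [0,0,0,0,0,0,0],
  [0,0,0,0,0,0,0],
  [0,0,0,0,0,0,0],
  [0,0,0,0,0,0,0],
  [0,0,0,0,0,0,0],
])

```text
time: 19.4
position: [0.469, 0.3466, 0.0341]
tool_rot: [[0.159, 0.987, 0.001], [0.987, -0.159, 0.001], [0.001, 0.001, -1.0]]
contact_force: [-0.8, -0.3, 6.3]
opening: 0.0426
grasp_force: 34.8
```

Request:
send_rows([
  [0,0,0.006,0,0,0,0],
  [0.0004,0.0025,0,0,0,0,0],
  [0.0004,0.0025,0,0,0,0,0],
  [0,0,0,0,0,0,0],
  [0,0,-0.004,0,0,0,0],
  [0,0,-0.0015,0,0,0,0],
  [0,0,0,0,0,0,0],
  [0,0,0,0,0,0,0],
])

```text
time: 20.2
position: [0.4694, 0.3513, 0.0341]
tool_rot: [[0.159, 0.987, 0.0], [0.987, -0.159, 0.0], [0.0, 0.0, -1.0]]
contact_force: [-3.9, -1.1, 11.9]
opening: 0.0426
grasp_force: 37.1
```

Request:
send_rows([
  [0,0,0,0,0,0,0.6],
  [0,0,0,0,0,0,0.8],
  [0,0,0,0,0,0,1],
  [0,0,0,0,0,0,1],
  [0,0,0,0,0,0,1],
  [0,0,0.03,0,0,0,1],
  [0,0,0.043,0,0,0,1],
  [0,0,0.043,0,0,0,1],
  [0,0,0.04,0,0,0,1],
  [0,0,0,0,0,0,1],
])

```text
time: 21.2
position: [0.4722, 0.3533, 0.1951]
tool_rot: [[0.159, 0.987, 0.008], [0.987, -0.159, 0.006], [0.007, 0.007, -1.0]]
contact_force: [0.0, -0.8, 0.4]
opening: 0.0854
grasp_force: 0.0
```

Request:
send_rows([
  [0.0017,-0.0346,0,0,0,1.24,1],
  [0.0017,-0.0346,0,0,0,1.24,1],
  [0.0017,-0.0346,0,0,0,1.24,1],
  [0.0017,-0.0346,0,0,0,1.24,1],
  [0.0017,-0.0346,0,0,0,1.24,1],
  [0.0017,-0.0346,0,0,0,1.24,1],
  [0.0017,-0.0346,0,0,0,1.24,1],
  [0.0017,-0.0346,0,0,0,1.24,1],
  [0.0017,-0.0346,0,0,0,1.24,1],
  [0.0017,-0.0346,0,0,0,1.24,1],
  [0.0017,-0.0346,0,0,0,1.24,1],
  [0.0017,-0.0346,0,0,0,1.24,1],
  [0.0017,-0.0346,0,0,0,1.24,1],
  [0.0017,-0.0346,0,0,0,1.24,1],
  [0.0017,-0.0346,0,0,0,1.24,1],
  [0.0017,-0.0346,0,0,0,1.24,1],
  [0,0,0,0,0,0,1],
  [0,0,0,0,0,0,1],
  [0,0,0,0,0,0,1],
])

```text
time: 23.1
position: [0.4959, -0.2016, 0.1886]
tool_rot: [[-0.186, 0.983, -0.001], [0.983, 0.186, 0.001], [0.001, -0.001, -1.0]]
contact_force: [-0.2, 0.5, -0.2]
opening: 0.085
grasp_force: 0.0
```

Request:
send_rows([
  [0.001,-0.0005,-0.04,0,0,0,1],
  [0,0,-0.04,0,0,0,1],
  [0,0,-0.04,0,0,0,1],
  [0,0,-0.028,0,0,0,1],
  [0,0,-0.014,0,0,0,1],
  [0,0,-0.004,0,0,0,1],
  [0,0,0,0,0,0,1],
  [0,0,0,0,0,0,1],
  [0,0,0,0,0,0,1],
])

```text
time: 24.0
position: [0.4984, -0.2033, 0.0247]
tool_rot: [[-0.186, 0.983, 0.002], [0.983, 0.186, -0.001], [-0.001, 0.002, -1.0]]
contact_force: [0.0, 0.2, -0.0]
opening: 0.0854
grasp_force: 0.0
```

Request:
send_rows([
  [0,0,0,0,0,0,0.3],
  [0,0,0,0,0,0,0],
  [0,0,0,0,0,0,0],
  [0,0,0,0,0,0,0],
  [0,0,0,0,0,0,0],
  [0,0,0,0,0,0,0],
  [0,0,0,0,0,0,0],
])

```text
time: 24.7
position: [0.4976, -0.2031, 0.0239]
tool_rot: [[-0.186, 0.983, 0.0], [0.983, 0.186, -0.0], [-0.0, 0.0, -1.0]]
contact_force: [-1.5, 0.4, 7.0]
opening: 0.0425
grasp_force: 34.7
```

Request:
send_rows([
  [0,0,0.02,0,0,0,0],
  [0,0,0.03,0,0,0,0],
  [0,0,0.04,0,0,0,0],
  [0,0,0.04,0,0,0,0],
  [0,0,0.036,0,0,0,0],
  [0,0,0,0,0,0,0],
])

```text
time: 25.3
position: [0.5002, -0.2042, 0.1942]
tool_rot: [[-0.186, 0.983, 0.008], [0.983, 0.186, -0.004], [-0.005, 0.008, -1.0]]
contact_force: [0.7, 0.6, -0.4]
opening: 0.0425
grasp_force: 36.0
```

Request:
send_rows([
  [-0.0045,0.0321,0,0,0,-1.66,0],
  [-0.0045,0.0321,0,0,0,-1.66,0],
  [-0.0045,0.0321,0,0,0,-1.66,0],
  [-0.0045,0.0321,0,0,0,-1.66,0],
  [-0.0045,0.0321,0,0,0,-1.66,0],
  [-0.0045,0.0321,0,0,0,-1.66,0],
  [-0.0045,0.0321,0,0,0,-1.66,0],
  [-0.0045,0.0321,0,0,0,-1.66,0],
  [-0.0045,0.0321,0,0,0,-1.66,0],
  [-0.0045,0.0321,0,0,0,-1.66,0],
  [-0.0045,0.0321,0,0,0,-1.66,0],
  [-0.0045,0.0321,0,0,0,-1.66,0],
  [0,0,0,0,0,0,0],
  [0,0,0,0,0,0,0],
  [0,0,0,0,0,0,0],
])

```text
time: 26.8
position: [0.443, 0.1815, 0.1887]
tool_rot: [[0.16, 0.987, -0.001], [0.987, -0.16, -0.001], [-0.001, -0.001, -1.0]]
contact_force: [0.6, -0.2, -1.0]
opening: 0.0428
grasp_force: 36.0
```

Lower to z ≈ 0.0345 (commanded −0.154).

Request:
send_rows([
  [0,0.001,-0.04,0,0,0,0],
  [0,0,-0.04,0,0,0,0],
  [0,0,-0.035,0,0,0,0],
  [0,0,-0.023,0,0,0,0],
  [0,0,-0.011,0,0,0,0],
  [0,0,-0.003,0,0,0,0],
  [0,0,0,0,0,0,0],
  [0,0,0,0,0,0,0],
  [0,0,0,0,0,0,0],
])

```text
time: 27.7
position: [0.4443, 0.1835, 0.0384]
tool_rot: [[0.16, 0.987, 0.002], [0.987, -0.16, 0.001], [0.001, 0.002, -1.0]]
contact_force: [0.8, -0.9, -1.7]
opening: 0.0424
grasp_force: 36.0
```

Request:
send_rows([
  [-0.0005,-0.0005,-0.003,0,0,0,0],
  [0,0,-0.0012,0,0,0,0],
  [0,0,0,0,0,0,0],
  [0,0,0,0,0,0,0.6],
  [0,0,0,0,0,0,0.8],
  [0,0,0,0,0,0,1],
  [0,0,0,0,0,0,1],
  [0,0,0,0,0,0,1],
  [0,0,0.03,0,0,0,1],
  [0,0,0.043,0,0,0,1],
  [0,0,0.043,0,0,0,1],
  [0,0,0.04,0,0,0,1],
  [0,0,0,0,0,0,1],
  [0,0,0,0,0,0,1],
])

```text
time: 29.1
position: [0.4433, 0.1829, 0.1898]
tool_rot: [[0.16, 0.987, 0.002], [0.987, -0.16, 0.001], [0.001, 0.002, -1.0]]
contact_force: [0.0, 0.4, 0.2]
opening: 0.0857
grasp_force: 0.0
```

Request:
send_rows([
  [0.0047,-0.0301,0,0,0,2.12,1],
  [0.0047,-0.0301,0,0,0,2.12,1],
  [0.0047,-0.0301,0,0,0,2.12,1],
  [0.0047,-0.0301,0,0,0,2.12,1],
  [0.0047,-0.0301,0,0,0,2.12,1],
  [0.0047,-0.0301,0,0,0,2.12,1],
  [0.0047,-0.0301,0,0,0,2.12,1],
  [0.0047,-0.0301,0,0,0,2.12,1],
  [0.0047,-0.0301,0,0,0,2.12,1],
  [0.0047,-0.0301,0,0,0,2.12,1],
  [0,0,0,0,0,0,1],
  [0,0,-0.04,0,0,0,1],
  [0,0,-0.03,0,0,0,1],
  [0,0,0,0,0,0,1],
  [0,0,0,0,0,0,1],
  [0,0,0,0,0,0,1],
])

```text
time: 30.7
position: [0.4906, -0.118, 0.1199]
tool_rot: [[-0.208, 0.978, 0.001], [0.978, 0.208, -0.0], [-0.0, 0.001, -1.0]]
contact_force: [-0.6, 0.0, 0.2]
opening: 0.0853
grasp_force: 0.0
```

```bash
python3 - <<'E'
from meas import *
from rig import telemetry,get_image
cv2.imwrite('pics/t4.png',get_image('top'));s=telemetry.sense();im=get_image('wrist');T=wpose(s)
print(s['position'],np.degrees(np.arctan2(s['tool_rot'][1][1],s['tool_rot'][0][1])))
for z in (.03,.045):print(wm(im,T,0,9,z,2,124))
o=np.array([.45,.2255])
for n,b,lo,hi in(('tq',(150,230,200,275),75,105),('pk',(120,225,165,270),150,177),('ye',(85,220,128,262),20,34)):print(n,meas('pics/t4.png',b,.043,lo,hi,o,-9.2))
r=rect(im,T,np.array([.5065,-.2398]),8.66,.033,-.05,.05,.07,.18,5000)
cv2.imwrite('pics/w7.png',r)
E
```

```text
[ 0.49082071 -0.11816566  0.12024745] 11.997112008861754
(2108, 'mean', array([  3.2, 120.4]), 'mid', array([  3.1, 116.4]), 'ext', array([31.3, 58.7]))
(2177, 'mean', array([  3. , 123.8]), 'mid', array([  2.7, 118.6]), 'ext', array([29.3, 59.8]))
tq ('n', 324, 'mean', array([  0.3, -40.8]), 'mid', array([ -0.6, -42. ]), 'ext', array([41.5, 56.6]))
pk ('n', 367, 'mean', array([-0.4, 41.8]), 'mid', array([-0.8, 40.2]), 'ext', array([44. , 60.3]))
ye ('n', 385, 'mean', array([ -1.8, 128.2]), 'mid', array([ -2.1, 126.8]), 'ext', array([44. , 62.2]))
```

View pics/w7.png

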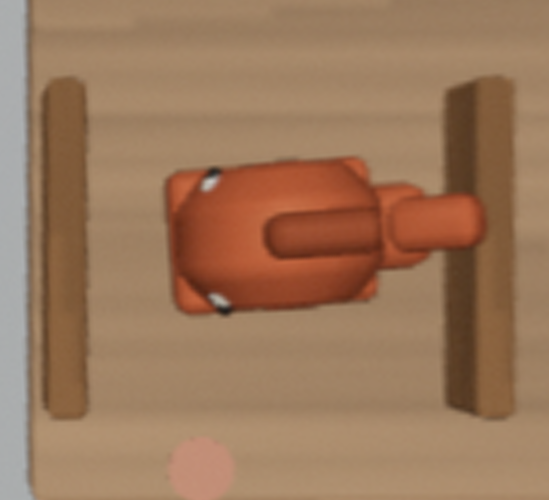

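All three frogs are within about 2 mm of their bay centres. The crop shows the fish's plinth centred at (270,236), turned about +3.5° from the rack, which matches the tool's 12°.

Request:
send_rows([
  [0,0.0015,-0.035,0,0,0,1],
  [0,0,-0.035,0,0,0,1],
  [0,0,-0.02,0,0,0,1],
  [0,0,-0.006,0,0,0,1],
  [0,0,0,0,0,0,1],
  [0,0,0,0,0,0,1],
  [0,0,0,0,0,0,0.3],
  [0,0,0,0,0,0,0],
  [0,0,0,0,0,0,0],
  [0,0,0,0,0,0,0],
  [0,0,0,0,0,0,0],
  [0,0,0,0,0,0,0],
  [0,0,0,0,0,0,0],
  [0,0,0,0,0,0,0],
])

```text
time: 32.2
position: [0.4902, -0.1168, 0.0236]
tool_rot: [[-0.208, 0.978, 0.001], [0.978, 0.208, -0.0], [-0.0, 0.0, -1.0]]
contact_force: [-0.8, 1.0, 6.1]
opening: 0.0287
grasp_force: 34.1
```

The opening reads 28.7 mm, so the pad tips are on the 30 mm plinth. I regrip 5 mm higher, on the flanks.

Request:
send_rows([
  [0,0,0,0,0,0,0.6],
  [0,0,0,0,0,0,0.6],
  [0,0,0.005,0,0,0,0.6],
  [0,0,0,0,0,0,0.6],
  [0,0,0,0,0,0,0.3],
  [0,0,0,0,0,0,0],
  [0,0,0,0,0,0,0],
  [0,0,0,0,0,0,0],
  [0,0,0,0,0,0,0],
  [0,0,0,0,0,0,0],
  [0,0,0,0,0,0,0],
])

```text
time: 33.3
position: [0.49, -0.1168, 0.0282]
tool_rot: [[-0.208, 0.978, 0.0], [0.978, 0.208, -0.0], [-0.0, 0.0, -1.0]]
contact_force: [-1.4, 0.4, 6.0]
opening: 0.0254
grasp_force: 34.8
```

Request:
send_rows([
  [0,0,0.02,0,0,0,0],
  [0,0,0.03,0,0,0,0],
  [0,0,0.04,0,0,0,0],
  [0,0,0.04,0,0,0,0],
  [0,0,0.03,0,0,0,0],
  [0,0,0,0,0,0,0],
  [-0.0075,0.027,0,0,0,-2.65,0],
  [-0.0075,0.027,0,0,0,-2.65,0],
  [-0.0075,0.027,0,0,0,-2.65,0],
  [-0.0075,0.027,0,0,0,-2.65,0],
  [-0.0075,0.027,0,0,0,-2.65,0],
  [-0.0075,0.027,0,0,0,-2.65,0],
  [-0.0075,0.027,0,0,0,-2.65,0],
  [-0.0075,0.027,0,0,0,-2.65,0],
  [0,0,0,0,0,0,0],
  [0,0,0,0,0,0,0],
  [0,0,0,0,0,0,0],
])

```text
time: 35.0
position: [0.4297, 0.0988, 0.1875]
tool_rot: [[0.16, 0.987, -0.001], [0.987, -0.16, -0.0], [-0.001, -0.001, -1.0]]
contact_force: [0.6, -0.2, -0.3]
opening: 0.0254
grasp_force: 34.6
```

Request:
send_rows([
  [0,0,-0.04,0,0,0,0],
  [0,0,-0.04,0,0,0,0],
  [0,0,-0.035,0,0,0,0],
  [0,0,-0.02,0,0,0,0],
  [0,0,-0.009,0,0,0,0],
  [0,0,0,0,0,0,0],
  [0,0,0,0,0,0,0],
  [0,0,0,0,0,0,0],
])

```text
time: 35.8
position: [0.4309, 0.0993, 0.0451]
tool_rot: [[0.16, 0.987, 0.002], [0.987, -0.16, 0.0], [0.001, 0.002, -1.0]]
contact_force: [-0.4, -0.5, -1.2]
opening: 0.0257
grasp_force: 34.6
```

Request:
send_rows([
  [-0.0006,0,-0.004,0,0,0,0],
  [0,0,-0.0012,0,0,0,0],
  [0,0,0,0,0,0,0],
  [0,0,0,0,0,0,0],
])

```text
time: 36.2
position: [0.4294, 0.0993, 0.039]
tool_rot: [[0.16, 0.987, 0.0], [0.987, -0.16, 0.0], [0.0, 0.0, -1.0]]
contact_force: [-0.4, 0.2, -0.1]
opening: 0.0255
grasp_force: 34.6
```

Request:
send_rows([
  [0,0,0,0,0,0,0.4],
  [0,0,0,0,0,0,0.5],
  [0,0,0,0,0,0,0.7],
  [0,0,0,0,0,0,0.8],
  [0,0,0,0,0,0,0.8],
  [0,0,0.03,0,0,0,0.8],
  [0,0,0.043,0,0,0,0.8],
  [0,0,0.043,0,0,0,0.8],
  [0,0,0.04,0,0,0,0.8],
  [0,-0.04,0,0,0,0,0.8],
  [0,-0.04,0,0,0,0,0.8],
  [0,-0.04,0,0,0,0,0.8],
  [0,-0.04,0,0,0,0,0.8],
  [0,0,0,0,0,0,0.8],
  [0,0,0,0,0,0,0.8],
])

```text
time: 37.7
position: [0.4291, -0.0614, 0.1948]
tool_rot: [[0.163, 0.987, -0.0], [0.987, -0.163, 0.0], [0.0, -0.0, -1.0]]
contact_force: [-0.1, 0.6, -1.5]
opening: 0.0684
grasp_force: 0.0
```

```bash
python3 - <<'E'
from meas import *
from rig import telemetry,get_image
cv2.imwrite('pics/t5.png',get_image('top'));cv2.imwrite('pics/s5.png',get_image('scene'))
o=np.array([.45,.2255])
for n,b,lo,hi in(('tq',(150,230,200,275),75,105),('pk',(120,225,165,270),150,177),('ye',(85,220,128,262),20,34)):print(n,meas('pics/t5.png',b,.043,lo,hi,o,-9.2))
crop('pics/t5.png','pics/c5.png',80,200,245,290,4.6)
a=cv2.imread('pics/c5.png');b=cv2.resize(cv2.imread('pics/s5.png')[90:185,200:345],(a.shape[1]//2,int(a.shape[1]/2*95/145)),interpolation=cv2.INTER_CUBIC)
b=cv2.copyMakeBorder(b[:180],0,0,0,a.shape[1]-b.shape[1],0);cv2.imwrite('pics/f5.png',np.vstack([a,b]))
E
```

```text
tq ('n', 325, 'mean', array([  0.2, -40.9]), 'mid', array([ -0.8, -42. ]), 'ext', array([41.9, 56.6]))
pk ('n', 367, 'mean', array([-0.4, 41.8]), 'mid', array([-0.8, 40.2]), 'ext', array([44. , 60.3]))
ye ('n', 383, 'mean', array([ -1.8, 128.2]), 'mid', array([ -2.1, 126.8]), 'ext', array([44. , 62.2]))
```

View pics/f5.png

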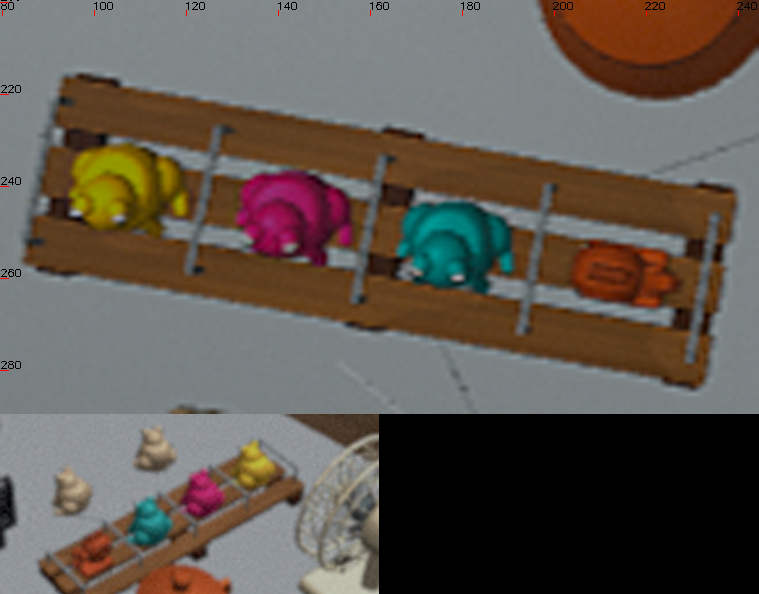

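View pics/t5.png

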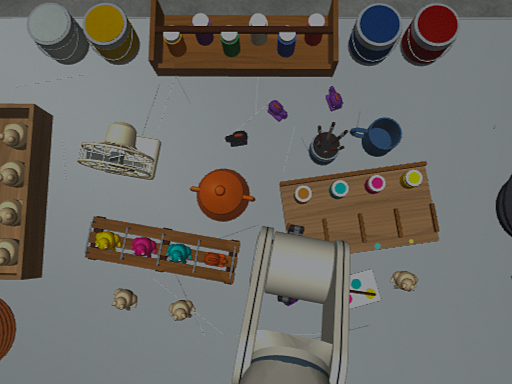

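All four stand upright in the middle of their bays: yellow at (107,241), nearest the fan, then pink (144,247), turquoise (178,253) and the fish (216,260). The jars stand where they were, and the gripper is clear. Handing in.

```bash
python3 -c "
from rig import workorder;print(workorder.job_done())"
```

```text
the job is handed in; nothing more can be done
None
```

The job is done and handed in: on the drying rack, from the fan end, stand yellow (freshest), pink, turquoise and the fish, each upright and in the middle of its bay, and the paint jars are still where they stood.

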